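# Vent the vacuum chamber: shut the pump valve, then open the vent valve

## Task

The vacuum chamber is pumped down and has to be brought up to air. Push with a fingertip on the lever of the pump valve (on the branch that bends down into the bench) until it is fully shut, lying across its pipe, and only then push the lever of the vent valve (on the branch with the ribbed air filter) until it is fully open, lying along its pipe over the header. Only push, do not grip or lift anything; leave the lever of the gauge valve as it is and the loose parts standing where they are.

Things in the scene. Friction and masses are not known exactly. Their poses are not given: they have to be found in the camera images.
- manifold: fixed (sizes in mm). Steel header pipe, 38 diameter, centre 60 above the bench, along this body's y; at its -y end the closed round chamber, 202 diameter, 156 high, axis 360 from the origin. Three valve branches leave the header towards +x (away from the robot), 150 apart, in an order that changes. Origin on the bench under the header, at the middle branch
- pump_branch: fixed. Pump branch: the branch whose pipe bends down in a wide elbow and goes through a round flange into the bench (to the pump). Ball valve with a lever on top. Origin on the bench under the valve's upright stem, 100 from the header; x along the branch pipe away from the header, z up. Pipes, clamps and end pieces stay below 90 high
- pump_lever (a joint): pump valve lever, rad about the upright stem. 0 = fully shut: across the pipe, pointing to the branch's +y. 1.571 = fully open: along the pipe, pointing to the branch's -x, over the header. Opens counterclockwise from above; a stop at each end. Starts 1.05 to 1.57. Stays where left; about 5 N at the sleeve turns it
- pump_stem (a point): point on the stem axis of the pump valve at the lever's mid height, 130 above the bench; a nut stands 15 above it
- pump_pad (a point): centre of the black sleeve of the pump lever, 85 from the stem along the lever, 130 above the bench; moves with the lever. The sleeve is 22 wide, 14 thick and runs from 45 to 120 from the stem; push on its long side. (In the rules pump_lever_c1 and c2 are the half of bar and sleeve pushed on to shut, c3 and c4 the half pushed on to open)
- vent_branch: fixed. Vent branch: the branch that ends in a ribbed round air filter, 53 diameter and 80 long, in line with the pipe. Ball valve with a lever on top. Origin on the bench under the valve's upright stem, 100 from the header; x along the branch pipe away from the header, z up. Pipes, clamps and end pieces stay below 90 high
- vent_lever (a joint): vent valve lever, rad about the upright stem. 0 = fully shut: across the pipe, pointing to the branch's +y. 1.571 = fully open: along the pipe, pointing to the branch's -x, over the header. Opens counterclockwise from above; a stop at each end. Starts 0 to 0.03. Stays where left; about 5 N at the sleeve turns it
- vent_stem (a point): point on the stem axis of the vent valve at the lever's mid height, 130 above the bench; a nut stands 15 above it
- vent_pad (a point): centre of the black sleeve of the vent lever, 85 from the stem along the lever, 130 above the bench; moves with the lever. The sleeve is 22 wide, 14 thick and runs from 45 to 120 from the stem; push on its long side. (In the rules vent_lever_c1 and c2 are the half of bar and sleeve pushed on to shut, c3 and c4 the half pushed on to open)
- gauge_branch: fixed. Gauge branch: the branch that ends in a box-shaped vacuum gauge head, 74 x 56 x 56, with a round socket on its end. Ball valve with a lever on top. Origin on the bench under the valve's upright stem, 100 from the header; x along the branch pipe away from the header, z up. Pipes, clamps and end pieces stay below 90 high
- gauge_lever (a joint): gauge valve lever, rad about the upright stem. 0 = fully shut: across the pipe, pointing to the branch's +y. 1.571 = fully open: along the pipe, pointing to the branch's -x, over the header. Opens counterclockwise from above; a stop at each end. Starts 1.2 to 1.57. Stays where left; about 5 N at the sleeve turns it
- gauge_stem (a point): point on the stem axis of the gauge valve at the lever's mid height, 130 above the bench; a nut stands 15 above it
- gauge_pad (a point): centre of the black sleeve of the gauge lever, 85 from the stem along the lever, 130 above the bench; moves with the lever. The sleeve is 22 wide, 14 thick and runs from 45 to 120 from the stem; push on its long side. (In the rules gauge_lever_c1 and c2 are the half of bar and sleeve pushed on to shut, c3 and c4 the half pushed on to open)
- bolt: loose bystander: hex bolt standing on its head, 60 tall, head 24 across, shank 12; origin: centre of the underside (sizes in mm)
- centring_ring: loose bystander: plain round aluminium ring lying flat, 52 outside, 38 inside, 10 high; origin: centre of the underside (sizes in mm)
- beaker: loose bystander: glass beaker, 68 wide at the rim, 85 tall; origin: centre of the underside (sizes in mm)
- spanner: loose bystander: steel spanner lying flat; origin: under its middle (sizes in mm)
- nut_dish: loose bystander: round white plastic dish with nuts in it, 120 wide, 16 high; origin: centre of the underside (sizes in mm)
- blank_flange: loose bystander: round steel blanking flange with a short central stub, 55 wide, 22 high; origin: centre of the underside (sizes in mm)
- spare_clamp: loose bystander: open aluminium clamp ring lying flat, 62 wide, 16 high, with a side screw; origin: centre of the underside (sizes in mm)

How it is judged (in metres and radians):
On the way, in this order (a step that is already met when the one before it is completed fails the run):
1. the pump valve is fully shut while the vent valve is still shut (value of joint pump_lever below 0.12 rad and value of joint vent_lever below 0.2 rad), for 0.2 s.
2. the vent valve is fully open, the pump valve still shut (value of joint vent_lever above 1.45 rad and value of joint pump_lever below 0.12 rad), for 0.2 s.
At the end, for the whole second after the job is handed in: the pump lever is within 0.12 rad (7 degrees) of fully shut, the vent lever within 0.12 rad of fully open, both at rest; the gauge lever's sleeve is within 12 mm of where it was and every loose part within 20 mm of where it was (all of step 2 and distance of gauge_pad from where it was at the start of the episode below 0.012 m and velocity of joint pump_lever between -0.05 and 0.05 rad/s and velocity of joint vent_lever between -0.05 and 0.05 rad/s and distance of each of bolt, centring_ring, beaker, spanner, nut_dish, blank_flange, spare_clamp from where it was at the start of the episode below 0.02 m); the robot touches nothing.
It fails at once if the vent valve was opened while the pump valve was not shut (value of joint each of vent_lever, pump_lever above 0.2 rad).
It fails at once if a lever was pinched between the fingers instead of pushed (((contact force between the fingers and pump_lever_c1 above 4 N or contact force between the fingers and pump_lever_c2 above 4 N) and (contact force between the fingers and pump_lever_c3 above 4 N or contact force between the fingers and pump_lever_c4 above 4 N)) or ((contact force between the fingers and vent_lever_c1 above 4 N or contact force between the fingers and vent_lever_c2 above 4 N) and (contact force between the fingers and vent_lever_c3 above 4 N or contact force between the fingers and vent_lever_c4 above 4 N))).
It fails at once if the gauge valve's lever was turned (not (distance of gauge_pad from where it was at the start of the episode below 0.012 m)).
It fails at once if a loose part was knocked, carried or lifted more than 20 mm (distance of any of bolt, centring_ring, beaker, spanner, nut_dish, blank_flange, spare_clamp from where it was at the start of the episode above 0.02 m).
It also fails if it takes over 54 s, if anything falls off the work surface, if the arm or the gripper's body presses on something with over 40 N, if the wrist force passes 120 N, or if a joint passes its speed limit or range.

## Robot

A 6-joint arm with a two-finger parallel gripper is mounted at the origin on the work surface. World frame = base frame: x ahead of the robot, y to its left, z up, the work surface at z = 0. Lengths are in mm, angles in degrees, forces in N, time in s.
With the tool pointing down it reaches from about 375 to 925 mm from the base axis. Payload 5.7 kg.
Tool frame: the origin (TCP) lies where the fingers leave the gripper's body, on its centre line; the fingertips stand 73 mm ahead of it and the grasp point (between the pads) lies hold_point_z ahead of it (hold_point_z is the distance from the TCP to the grasp point, in mm); z points along the fingers, y is the line along which they close (so a half turn about z gives the same grasp; the last joint's range is limited). The gripper opens to 85 mm and grips with 20 to 120 N. Pads are 22 mm wide; open, the fingers measure 114 mm over their backs; the gripper's body (76 mm by 85 mm) begins 54 mm behind the grasp point. The pads swing forward as they close: fully open they stand 13 mm farther back than shut.
Start: joints at [-70.422, 20.558, 86.54, -0, 72.909, -6.595], TCP at [264.63, -538.464, 303.867] pointing down, gripper open.
Joint ranges: [-170.27, 170.27], [-57.76, 135], [12.27, 136.19], [-55.21, 235.2], [11.17, 155.16], [-170.74, 170.74]. Speed limits (degrees/s): [136.94, 136.94, 180, 180, 180, 180].

## Interface

Orientations are given as [roll, pitch, yaw] about the fixed x, y, z axes, in that order (R = Rz(yaw) Ry(pitch) Rx(roll)).
In Python, from workcell import observe, read_camera, job_done, hold_point_z gives the robot as it stands. The module is installed in compiled form; this text tells all that it offers.
- The arm moves only by the shell command python3 -m jog 'ROWS' [FORCE]. ROWS is JSON, a list of rows, each a list of 7 numbers: the opening, from 0 (shut) to 1 (fully open), then the shift along the tool's x, y, z in cm, then the turn, a rotation vector about the tool's x, y, z in degrees. In form: [[hand, tx, ty, tz, rx, ry, rz], ...]. A call has 1 to 12 rows; each row is the pose to reach, as a shift and turn from the pose commanded when the call began, along the tool's axes at that moment; what a row does not reach only later rows make up. A row lasts 1/8 s, in which the tool goes at most 62.5 mm and 10.7 degrees, less where a joint would pass 70% of its speed; a pose out of reach is approached as far as the arm can. A call with a gripper value outside its range is refused whole. The fingers move at their own pace and stop on an object; FORCE is the grip in N (left out, the last holds). Time passes only in rows, so rows that repeat a pose let the fingers close. It gives the time, the measured TCP pose, the force, the opening and the grip force at its end, in the units of the state.
- observe(): the state, without advancing time (a new reading comes with each control period).
- read_camera(name): name is "scene" or "top" or "wrist"; returns a dict with "pixels" (384x512x3 uint8, red, green, blue), "fx", "fy", "cx", "cy" (pixels), "k1" (the pictures are not rectified: a ray, as slopes to the right and down, at radius r is drawn at 1 + k1 r^2 times it, then the intrinsics apply), "position" and "attitude" of the camera in the world; the wrist camera has in their place "T_tool_cam" (4x4, takes a point from camera to tool coordinates, whose origin is the TCP and whose axes are the flange's). Camera axes: x right, y down, z forward; pixel columns grow to the right and rows downward; lengths in mm; the calibration is good to about 2 mm. A picture is of the moment at which its call begins: read the wrist's pose just before it. There is no depth.
- job_done(): hands the job in; it is judged then, once.
The state is a dict: "time_s": time; "joints": joint angles; "joint_vel": joint speeds; "joint_torque": joint torques, N m; "eef_pos": TCP position; "tcp_rot": TCP orientation; "ft_force": force on the tool from outside, world axes, zero at the start; "torque": the same for the moment, N m; "finger_gap": opening from 0.0 (shut) to 1.0 (fully open); "grip_force": force on a finger pad.
Only numpy, scipy, OpenCV 4.12 (cv2) and the standard library are available. Lean on these libraries where they do the work, as an engineer would, in place of code of your own. Each camera call takes 0.05 s, during which the arm holds its last target. There are 200 camera calls.

## Working session

There is one attempt and no reset: what is moved stays moved. The work goes in short steps, Python scripts to look and compute and a shell command to move; the robot and the scene stay as the last step left them, time stands still between calls to the robot, and variables do not carry over. Pictures are saved under pics/ and viewed, at most 10 in all, crops included, and the job is handed in when it is done.

```bash
mkdir -p pics; python3 - <<'E'
from workcell import *
import cv2
s=observe();print(s['time_s'],s['eef_pos'],s['tcp_rot'],s['finger_gap'],hold_point_z)
for n in("scene","top"):
    c=read_camera(n);cv2.imwrite(f"pics/{n}0.png",c["pixels"][:,:,::-1])
    print({k:v for k,v in c.items() if k!="pixels"})
E
```

```text
0.0 [ 264.47159106 -537.9693447   303.05535962] [-1.79897000e+02 -1.13576317e-02  2.61758592e+01] 0.9970256379923506 53.900000000000006
{'fx': 357.9777185308662, 'fy': 357.9777185308662, 'cx': 253.45011636790966, 'cy': 192.9855436528641, 'k1': -0.09595329812895154, 'position': array([1207.49415339, -129.96454225,  585.04837886]), 'attitude': array([-125.58256121,    0.35246955,   70.27980193])}
{'fx': 424.5526512984806, 'fy': 424.5526512984806, 'cx': 252.92269687962533, 'cy': 194.51067675043745, 'k1': 0.05063316362756851, 'position': array([ 491.74339837,   97.10806019, 1061.90705384]), 'attitude': array([-174.13677702,   -1.0977481 ,  -89.98744795])}
```

View pics/top0.png

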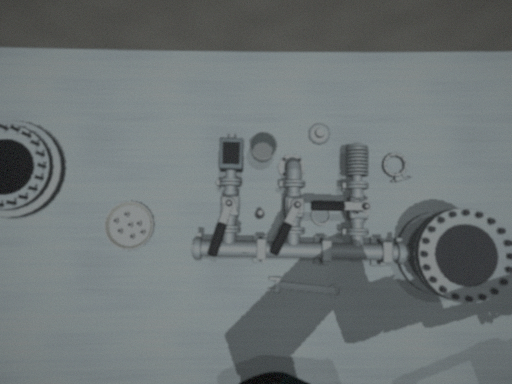

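View pics/scene0.png

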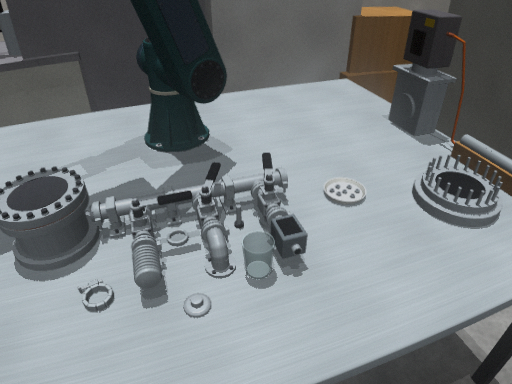

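The top picture shows the branches. The gauge box is at (230,152) with its stem near (229,203). The pump elbow is in the middle, stem near (298,205), with its sleeve running down-left to (273,252). The ribbed vent filter is at (357,160), stem near (365,206), with its sleeve pointing left, from 345 to 311. The scene picture confirms this order and shows the bolt, ring and beaker standing between the branches.

```bash
cat > h.py <<'E'
import numpy as np,cv2
from scipy.spatial.transform import Rotation as Ro
def ray(c,uv,z):
    D=np.array([c['k1'],0,0,0,0]);K=np.array([[c['fx'],0,c['cx']],[0,c['fy'],c['cy']],[0,0,1]])
    p=cv2.undistortPoints(np.array(uv,float).reshape(-1,1,2),K,D).reshape(-1,2)
    d=np.c_[p,np.ones(len(p))]@Ro.from_euler('xyz',c['attitude'],degrees=True).as_matrix().T
    return (c['position']+d*((z-c['position'][2])/d[:,2])[:,None])
def sleeves(c,z=137,roi=(195,190,380,262)):
    g=c['pixels'].max(2);m=((g<45)*255).astype(np.uint8)
    x0,y0,x1,y1=roi;k=np.zeros_like(m);k[y0:y1,x0:x1]=m[y0:y1,x0:x1]
    out=[]
    for q in cv2.findContours(k,0,2)[0]:
        if cv2.contourArea(q)<120: continue
        w=ray(c,q.reshape(-1,2),z)[:,:2].astype(np.float32)
        r=cv2.minAreaRect(w);b=cv2.boxPoints(r)
        e=[(b[i]+b[(i+1)%4])/2 for i in range(4)]
        L=[np.linalg.norm(e[0]-e[2]),np.linalg.norm(e[1]-e[3])]
        a,bb=(e[0],e[2]) if L[0]>L[1] else (e[1],e[3])
        out.append((np.round(r[0],1),np.round(L,1),np.round(a,1),np.round(bb,1),round(float(np.degrees(np.arctan2(*(a-bb)[::-1])))%180,1)))
    return out
E
python3 - <<'E'
from workcell import *
from h import *
c=read_camera("top")
for s in sleeves(c): print(s)
print(ray(c,[(229,203),(298,205),(365,206)],145).round(1))
print(ray(c,[(200,247),(405,251)],79).round(1))
s=c['pixels'][130:300,180:400,::-1];cv2.imwrite('pics/t1.png',cv2.resize(s,None,fx=3.5,fy=3.5,interpolation=2))
E
```

```text
[[ 567.3  131.3  145. ]
 [ 563.3  -18.2  145. ]
 [ 561.4 -163.6  145. ]]
[[ 471.6  199.5   79. ]
 [ 463.1 -270.9   79. ]]
```

View pics/t1.png

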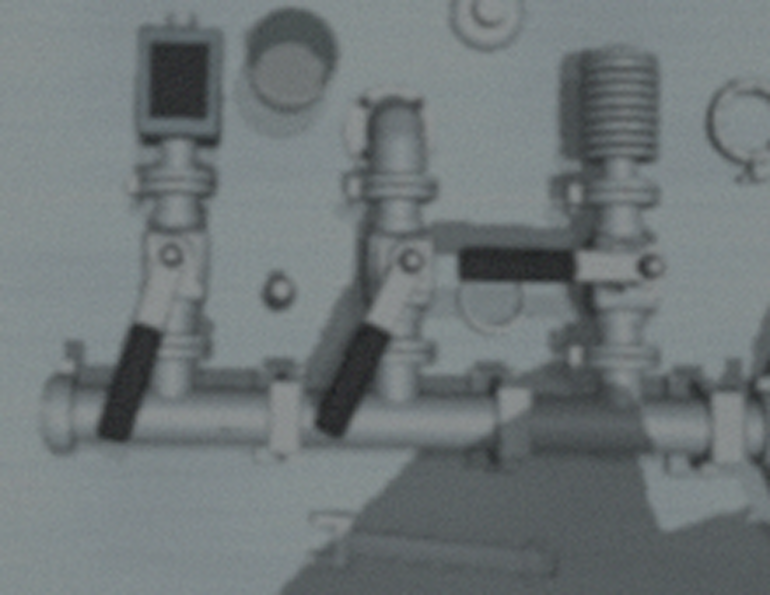

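The crop shows the stem nuts at full-picture pixels (228.9,202.6), (297.7,204.3) and (366,205.7). All three sleeves are clear, and the bolt stands between the gauge and pump branches at (259,213). My sleeve threshold was too dark, so I'll raise it.

```bash
sed -i 's/g<45/g<62/' h.py; python3 - <<'E'
from workcell import *
from h import *
c=read_camera("top")
for s in sleeves(c): print(s)
P=ray(c,[(228.9,202.6),(297.7,204.3),(366,205.7)],145);print(P.round(1))
print(ray(c,[(259,213)],30).round(1))
s=observe();p=np.array(s['eef_pos']);R=Ro.from_euler('xyz',s['tcp_rot'],degrees=True).as_matrix();print(p,R.round(3))
E
```

```text
(array([492.4,  21. ]), array([22.2, 69.7], dtype=float32), array([523.5,   5.2], dtype=float32), array([461.3,  36.8], dtype=float32), 153.0)
(array([490., 158.]), array([19.6, 69.8], dtype=float32), array([523. , 146.5], dtype=float32), array([457.1, 169.5], dtype=float32), 160.7)
(array([563.5, -83.9]), array([67.9, 19.8], dtype=float32), array([ 563. , -117.8], dtype=float32), array([563.9, -49.9], dtype=float32), 89.2)
[[ 568.2  131.6  145. ]
 [ 564.8  -17.6  145. ]
 [ 562.1 -165.7  145. ]]
[[552.5  62.6  30. ]]
[ 264.53221797 -538.14828821  303.35441831] [[ 0.897  0.441 -0.   ]
 [ 0.441 -0.897  0.001]
 [ 0.    -0.001 -1.   ]]
```

```bash
cat >> h.py <<'E'
def rel(targets):
    from workcell import observe
    s=observe();R=Ro.from_euler('xyz',s['tcp_rot'],degrees=True).as_matrix()
    print(s['time_s'],np.round(s['eef_pos'],1),np.round(s['tcp_rot'],1),np.round(s['ft_force'],1),round(s['finger_gap'],2))
    for t in targets: print(np.round(t,0),(R.T@(np.array(t)-s['eef_pos'])/10).round(2))
E
python3 - <<'E'
from h import *
rel([(470,-16,303),(470,-16,184)])
E
```

```text
0.2 [ 264.5 -538.1  303.4] [-179.9   -0.    26.2] [ 0.4 -0.9  0. ] 1.0
[470 -16 303] [ 41.47 -37.8    0.09]
[470 -16 184] [ 41.47 -37.78  11.99]
```

```bash
python3 -m jog '[[0,3,-2.7,0,0,0,0],[0,7,-6.4,0,0,0,0],[0,11.5,-10.5,0,0,0,0],[0,16,-14.6,0,0,0,0],[0,20.5,-18.7,0,0,0,0],[0,25,-22.8,0,0,0,0],[0,29.5,-26.9,0,0,0,0],[0,34,-31,0,0,0,0],[0,38.5,-35.1,0,0,0,0],[0,41.5,-37.8,0,0,0,0],[0,41.5,-37.8,0,0,0,0],[0,41.5,-37.8,0,0,0,0]]'
python3 - <<'E'
from workcell import *
from h import *
rel([(470,-16,184)])
c=read_camera("top");cv2.imwrite('pics/t2.png',cv2.resize(c['pixels'][130:330,180:400,::-1],None,fx=3,fy=3))
c=read_camera("wrist");cv2.imwrite('pics/w2.png',c['pixels'][:,:,::-1])
E
```

```text
time_s: 1.7
eef_pos: [470.0, -16.5, 303.8]
tcp_rot: [180.0, 0.0, 26.2]
ft_force: [-0.4, 0.1, -0.7]
finger_gap: 0.001
grip_force: 0.0
1.7 [470.  -16.5 303.8] [180.    0.   26.2] [-0.4  0.1 -0.7] 0.0
[470 -16 184] [ 0.03 -0.04 11.97]
```

View pics/w2.png

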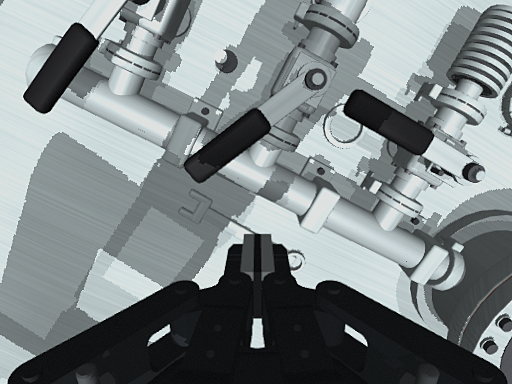

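The wrist picture shows the shut fingertips at (258,240), clear of the pump sleeve (from (190,165) to (265,125)) and over free space beside it. Next I descend and work out the sweep.

```bash
python3 -m jog '[[0,0,0,4,0,0,0],[0,0,0,8,0,0,0],[0,0,0,11.5,0,0,0],[0,0,0,11.5,0,0,0]]'
cat >> h.py <<'E'
def sweep(S,th0,th1,n,sgn,d,r=85,z=188,yaw=26.2,hx=11,hy=15):
    # th: lever value deg, lever dir = +y rotated ccw by th; sgn -1 shut, +1 open; d extra
    T=[]
    for th in np.linspace(th0,th1,n):
        a=np.radians(90-1.2+th);u=np.array([np.cos(a),np.sin(a)]);nn=sgn*np.array([-u[1],u[0]])
        q=np.arctan2(nn[1],nn[0])-np.radians(yaw)
        off=11+hx*abs(np.cos(q))+hy*abs(np.sin(q))
        p=np.array(S)+r*u-(off-d)*nn;T.append((*p,z))
    rel(T)
E
python3 - <<'E'
from h import *
sweep((565,-17.5),62,-3,11,-1,0)
E
```

```text
time_s: 2.3
eef_pos: [468.2, -17.0, 187.0]
tcp_rot: [-179.8, 0.3, 26.1]
ft_force: [-0.4, 0.3, -0.6]
finger_gap: -0.003
grip_force: 0.0
2.3 [468.2 -17.  187. ] [-179.8    0.3   26.1] [-0.4  0.3 -0.6] -0.0
[477.  -1. 188.] [ 1.48 -1.06 -0.1 ]
[480.  10. 188.] [ 2.2  -1.88 -0.1 ]
[484.  20. 188.] [ 3.04 -2.61 -0.1 ]
[490.  30. 188.] [ 3.97 -3.23 -0.1 ]
[497.  39. 188.] [ 4.99 -3.74 -0.11]
[505.  47. 188.] [ 6.08 -4.11 -0.11]
[512.  53. 188.] [ 7.   -4.35 -0.11]
[519.  58. 188.] [ 7.84 -4.51 -0.12]
[526.  63. 188.] [ 8.71 -4.59 -0.12]
[534.  66. 188.] [ 9.61 -4.58 -0.13]
[543.  69. 188.] [10.53 -4.46 -0.13]
```

```bash
python3 -m jog '[[0,1.5,-1.05,0,0,0,0],[0,2.2,-1.9,0,0,0,0],[0,3.05,-2.6,0,0,0,0],[0,4,-3.25,0,0,0,0],[0,5,-3.75,0,0,0,0],[0,6.1,-4.1,0,0,0,0],[0,7,-4.35,0,0,0,0],[0,7.85,-4.5,0,0,0,0],[0,8.7,-4.6,0,0,0,0]]'
python3 - <<'E'
from workcell import *
from h import *
sweep((565,-17.5),10,-10,6,-1,0)
c=read_camera("top");cv2.imwrite('pics/t3.png',cv2.resize(c['pixels'][130:330,180:400,::-1],None,fx=3,fy=3))
c=read_camera("wrist");cv2.imwrite('pics/w3.png',c['pixels'][:,:,::-1])
E
```

```text
time_s: 3.42
eef_pos: [527.5, 63.8, 190.0]
tcp_rot: [180.0, 0.1, 26.2]
ft_force: [-4.5, -4.7, 1.5]
finger_gap: 0.004
grip_force: 2.7
3.425 [527.5  63.8 190. ] [1.80e+02 1.00e-01 2.62e+01] [-4.5 -4.7  1.5] 0.0
[526.  63. 188.] [-0.17  0.07  0.2 ]
[531.  65. 188.] [0.39 0.07 0.2 ]
[536.  67. 188.] [0.95 0.1  0.2 ]
[542.  69. 188.] [1.51 0.18 0.2 ]
[547.  70. 188.] [2.08 0.29 0.2 ]
[553.  71. 188.] [2.64 0.45 0.2 ]
```

View pics/w3.png

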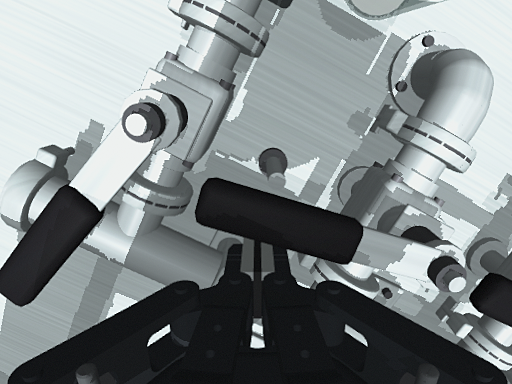

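The picture shows the fingertips (around (258,245)) pushing the middle of the pump sleeve (from (200,200) to (360,240)), which has nearly reached across the pipe. The gauge lever at left is clear. I continue to the stop.

```bash
python3 -m jog '[[0,0.5,0.07,0,0,0,0],[0,1,0.1,0,0,0,0],[0,1.4,0.15,0,0,0,0],[0,1.4,0.15,0,0,0,0]]'; python3 -m jog '[[0,0.3,0.1,0,0,0,0],[0,0.3,0.1,0,0,0,0]]'
```

```text
time_s: 4.03
eef_pos: [541.0, 68.6, 189.5]
tcp_rot: [-180.0, 0.0, 26.2]
ft_force: [-3.8, -2.4, 1.6]
finger_gap: -0.002
grip_force: 1.9
time_s: 4.28
eef_pos: [543.4, 68.9, 189.4]
tcp_rot: [-180.0, 0.1, 26.2]
ft_force: [-5.3, -3.2, 2.4]
finger_gap: 0.002
grip_force: 2.7
```

```bash
for i in 1; do python3 -m jog '[[0,0.25,0.12,0,0,0,0],[0,0.25,0.12,0,0,0,0]]'; python3 -m jog '[[0,0.25,0.12,0,0,0,0],[0,0.25,0.12,0,0,0,0]]'; done | grep -E "pos|ft"; python3 - <<'E'
from workcell import *
from h import *
c=read_camera("top")
for s in sleeves(c): print(s)
E
```

```text
eef_pos: [544.0, 68.9, 189.1]
ft_force: [-11.3, -3.6, 8.2]
eef_pos: [544.5, 68.9, 188.9]
ft_force: [-17.6, -3.9, 12.1]
(array([488.1, 165.3]), array([19.7, 69. ], dtype=float32), array([522.6, 163.8], dtype=float32), array([453.6, 166.8], dtype=float32), 177.5)
(array([563.6, -89.3]), array([57.2, 18.9], dtype=float32), array([ 562.5, -117.8], dtype=float32), array([564.8, -60.7], dtype=float32), 87.7)
(array([519.9,  42.3]), array([172.8, 154.1], dtype=float32), array([519.9, -44.1], dtype=float32), array([519.9, 128.7], dtype=float32), 90.0)
```

Force climbs without motion, so the lever is at its stop. I back off, rise, and check.

```bash
python3 -m jog '[[0,-1.5,0,0,0,0,0],[0,-3.5,0,0,0,0,0],[0,-5,0,-2,0,0,0],[0,-6,0,-7,0,0,0],[0,-10,4,-11.5,0,0,0],[0,-12,8,-11.5,0,0,0],[0,-12,12,-11.5,0,0,0],[0,-12,12,-11.5,0,0,0]]'; python3 - <<'E'
from workcell import *
from h import *
c=read_camera("top")
for s in sleeves(c): print(s)
cv2.imwrite('pics/t4.png',cv2.resize(c['pixels'][130:330,180:400,::-1],None,fx=3,fy=3))
E
```

```text
time_s: 5.82
eef_pos: [497.5, -94.3, 305.3]
tcp_rot: [179.8, -0.2, 26.0]
ft_force: [-0.4, 0.9, -0.3]
finger_gap: 0.001
grip_force: 0.0
(array([489.7, 157.8]), array([19.2, 70.4], dtype=float32), array([523.2, 147. ], dtype=float32), array([456.2, 168.7], dtype=float32), 162.1)
(array([562.9, -83.8]), array([19.7, 72.3], dtype=float32), array([ 563. , -119.9], dtype=float32), array([562.9, -47.7], dtype=float32), 90.1)
(array([566.7,  65.2]), array([68.1, 19.3], dtype=float32), array([565. ,  31.2], dtype=float32), array([568.3,  99.2], dtype=float32), 87.2)
(array([ 521.3, -131.2]), array([127.7, 156.3], dtype=float32), array([ 599.4, -133.8], dtype=float32), array([ 443.2, -128.6], dtype=float32), 178.1)
```

View pics/t4.png

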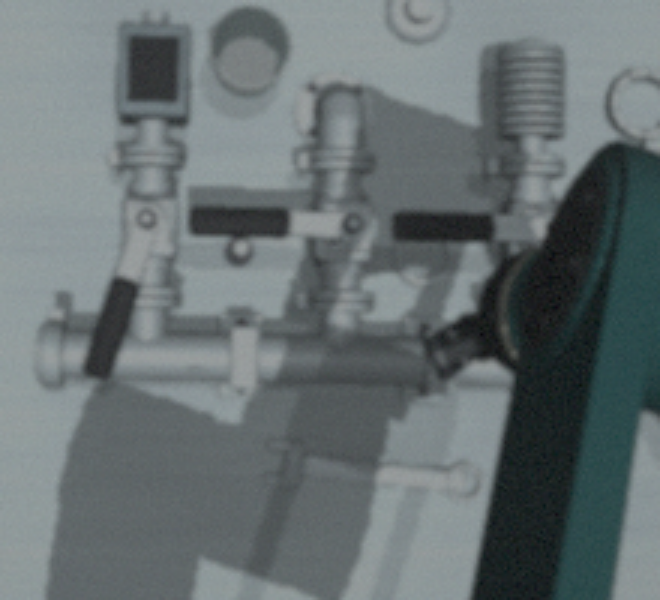

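The picture shows the pump lever lying across its pipe (sleeve at (240,220), measured within 2 degrees of the stop). The gauge lever is unmoved and the vent lever is still shut at (440,225). Next is the vent valve, pushed from its +x side.

```bash
python3 - <<'E'
from h import *
rel([(612,-81,303),(612,-81,188)])
E
```

```text
5.875 [496.4 -92.8 304.7] [179.9  -0.2  26. ] [-0.6 -0.4  0.5] 0.0
[612 -81 303] [10.91  4.02  0.2 ]
[612 -81 188] [10.88  4.   11.7 ]
```

```bash
python3 -m jog '[[0,3,1.1,0,0,0,0],[0,7,2.6,0,0,0,0],[0,10.9,4,0,0,0,0],[0,10.9,4,0,0,0,0],[0,10.9,4,4,0,0,0],[0,10.9,4,8,0,0,0],[0,10.9,4,11.5,0,0,0],[0,10.9,4,11.5,0,0,0]]'
python3 - <<'E'
from h import *
sweep((562.3,-166),0,92,15,1,0)
E
```

```text
time_s: 6.88
eef_pos: [607.6, -78.2, 186.5]
tcp_rot: [-179.7, 0.3, 26.2]
ft_force: [-0.2, -0.6, -0.3]
finger_gap: -0.003
grip_force: 0.0
6.875 [607.6 -78.2 186.5] [-179.7    0.3   26.2] [-0.2 -0.6 -0.3] -0.0
[592. -82. 188.] [-1.58 -0.4  -0.14]
[581. -79. 188.] [-2.44 -1.12 -0.13]
[570. -78. 188.] [-3.39 -1.74 -0.13]
[558. -78. 188.] [-4.44 -2.23 -0.12]
[546. -80. 188.] [-5.55 -2.58 -0.11]
[538. -81. 188.] [-6.43 -2.81 -0.11]
[529. -84. 188.] [-7.28 -2.96 -0.1 ]
[521. -87. 188.] [-8.17 -3.02 -0.1 ]
[513. -92. 188.] [-9.09 -2.98 -0.09]
[505. -97. 188.] [-10.01  -2.84  -0.09]
[ 498. -103.  188.] [-10.94  -2.59  -0.08]
[ 491. -111.  188.] [-11.86  -2.22  -0.08]
[ 486. -119.  188.] [-12.75  -1.74  -0.08]
[ 481. -128.  188.] [-13.59  -1.13  -0.08]
[ 477. -138.  188.] [-14.37  -0.42  -0.08]
```

```bash
python3 -m jog '[[0,-1.6,-0.4,0,0,0,0],[0,-2.4,-1.1,0,0,0,0],[0,-3.4,-1.7,0,0,0,0],[0,-4.4,-2.2,0,0,0,0],[0,-5.5,-2.6,0,0,0,0],[0,-6.4,-2.8,0,0,0,0],[0,-7.3,-2.95,0,0,0,0],[0,-8.2,-3,0,0,0,0],[0,-9.1,-3,0,0,0,0],[0,-10,-2.85,0,0,0,0],[0,-10.9,-2.6,0,0,0,0],[0,-11.8,-2.2,0,0,0,0]]'
python3 - <<'E'
from workcell import *
from h import *
sweep((562.3,-166),70,102,6,1,0)
c=read_camera("wrist");cv2.imwrite('pics/w5.png',c['pixels'][:,:,::-1])
E
```

```text
time_s: 8.38
eef_pos: [497.6, -112.0, 191.3]
tcp_rot: [179.8, -0.4, 26.1]
ft_force: [6.4, 3.5, 1.3]
finger_gap: -0.005
grip_force: 3.1
8.375 [ 497.6 -112.   191.3] [179.8  -0.4  26.1] [6.4 3.5 1.3] -0.0
[ 494. -108.  188.] [-0.18 -0.54  0.32]
[ 488. -116.  188.] [-1.06 -0.11  0.32]
[ 483. -124.  188.] [-1.9   0.43  0.31]
[ 478. -134.  188.] [-2.68  1.09  0.31]
[ 475. -144.  188.] [-3.39  1.85  0.31]
[ 473. -154.  188.] [-4.02  2.71  0.31]
```

View pics/w5.png

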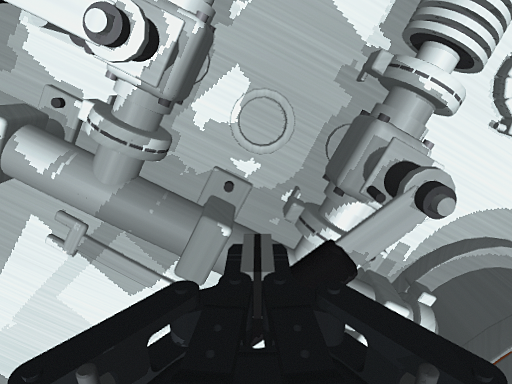

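The picture shows the fingertips at (258,250) against the side of the vent sleeve (inner end at (340,265)), with the lever roughly 70 degrees open. I continue along the arc.

```bash
python3 -m jog '[[0,-1,0,0.2,0,0,0],[0,-1.9,0.45,0.2,0,0,0],[0,-2.5,0.9,0.2,0,0,0],[0,-2.9,1.3,0.2,0,0,0],[0,-2.9,1.3,0.2,0,0,0]]'|grep -E "pos|ft"
python3 -m jog '[[0,-0.2,0.3,0,0,0,0],[0,-0.2,0.3,0,0,0,0]]'|grep -E "pos|ft"
python3 -m jog '[[0,-0.15,0.25,0,0,0,0],[0,-0.15,0.25,0,0,0,0]]'|grep -E "pos|ft"
```

```text
eef_pos: [475.2, -136.2, 188.2]
ft_force: [2.1, 3.0, 0.4]
eef_pos: [474.4, -139.3, 187.6]
ft_force: [2.3, 4.8, 3.7]
eef_pos: [474.3, -140.2, 187.6]
ft_force: [4.4, 15.1, 6.8]
```

```bash
python3 -m jog '[[0,-0.1,0.25,0,0,0,0],[0,-0.1,0.25,0,0,0,0]]'|grep -E "pos|ft"
python3 -m jog '[[0,0.5,-1,0,0,0,0],[0,1.5,-3,0,0,0,0],[0,1.5,-3,-3,0,0,0],[0,1.5,-3,-8,0,0,0],[0,1.5,-3,-11.5,0,0,0],[0,1.5,-3,-14,0,0,0],[0,-2,-6,-14,0,0,0],[0,-4,-11,-14,0,0,0],[0,-4,-17,-14,0,0,0],[0,-4,-22,-14,0,0,0],[0,-4,-22,-14,0,0,0],[0,-4,-22,-14,0,0,0]]'|grep -E "pos|ft"
python3 - <<'E'
from workcell import *
from h import *
c=read_camera("top")
for s in sleeves(c): print(s)
cv2.imwrite('pics/t6.png',cv2.resize(c['pixels'][130:330,180:400,::-1],None,fx=3,fy=3))
E
```

```text
eef_pos: [474.3, -140.8, 187.6]
ft_force: [5.9, 24.0, 10.3]
eef_pos: [341.4, 33.9, 327.1]
ft_force: [0.4, 0.3, 0.5]
(array([ 479.7, -163.5]), array([21.7, 69.1], dtype=float32), array([ 514.2, -164.5], dtype=float32), array([ 445.1, -162.5], dtype=float32), 178.4)
(array([489.5, 157.8]), array([21.3, 70.7], dtype=float32), array([522.5, 145. ], dtype=float32), array([456.6, 170.7], dtype=float32), 158.7)
(array([567.,  65.]), array([19.7, 67.8], dtype=float32), array([567.1,  31.1], dtype=float32), array([567. ,  98.9], dtype=float32), 90.1)
```

View pics/t6.png

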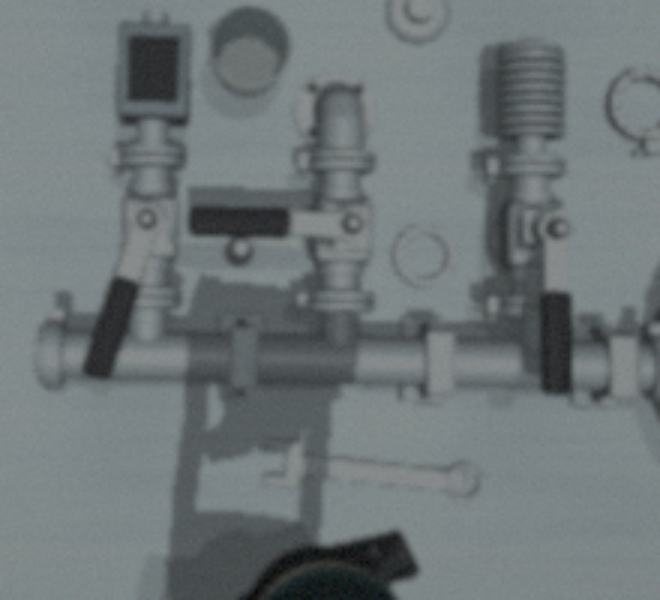

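The vent lever (555,340) lies along its pipe over the header, the pump lever (240,220) lies across its pipe, and the gauge lever and loose parts have not moved. The robot is clear of everything.

```bash
python3 -c "
from workcell import *
print(job_done())"
```

```text
the job is handed in; nothing more can be done
None
```

I pushed the pump valve fully shut and then the vent valve fully open, each to its stop; the last picture shows the gauge lever and the loose parts in view unmoved, and the job is handed in (no verdict was returned).

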